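Stand the fallen bookend back up against the envelope cartons

ROBOT

A 6-joint arm with a two-finger parallel gripper is mounted at the origin on the work surface. World frame = base frame: x ahead of the robot, y to its left, z up, the work surface at z = 0. Lengths are in mm, angles in rad, forces in N, time in s.
With the tool pointing down it reaches from about 375 to 975 mm from the base axis. Payload 3.8 kg.
Tool frame: the origin (TCP) lies at the very end of the fingers, on their centre line; the grasp point (between the pads) lies 19 mm behind it; z points along the fingers, y is the line along which they close (so a half turn about z gives the same grasp; the last joint's range is limited). The gripper opens to 88 mm and grips with 3 to 60 N. Pads are 18 mm wide; open, the fingers measure 123 mm over their backs; the gripper's body (75 mm by 187 mm) begins 45 mm behind the grasp point.
Start: joints at [1.154, 0.264, 1.604, -0, 1.274, -0.037], TCP at [250.243, 626.894, 238.706] pointing down, gripper open.
Joint ranges: [-2.63, 2.63], [-0.94, 2.18], [0.31, 2.57], [-1.31, 4.45], [0, 2.66], [-2.55, 2.55]. Speed limits (rad/s): [2.57, 2.57, 3.14, 3.14, 3.14, 3.14].

INTERFACE

Orientations are given as a 3x3 rotation matrix whose columns are the frame's x, y, z axes.
In Python, from station import get_obs, camera, finish_job, trace gives the robot as it stands. The module is installed in compiled form; this text tells all that it offers.
- The arm moves only by the tool play_rows, never from a script. Its arguments are lists of equal length, an entry for each row: "claw": the opening, from 0 (shut) to 1 (fully open); "linear": the shift along the tool's x, y, z in cm, a list of three; "twist": the turn about the tool's z in degrees. In form: {"claw": [claw, ...], "linear": [[x, y, z], ...], "twist": [twist, ...]}. A call has 1 to 12 rows; each row is the pose to reach, as a shift and turn from the pose commanded when the call began, along the tool's axes at that moment; what a row does not reach only later rows make up. A row lasts 1/8 s, in which the tool goes at most 62.5 mm and 10.7 degrees, less where a joint would pass 70% of its speed; a pose out of reach is approached as far as the arm can. A call with a gripper value outside its range is refused whole. The fingers move at their own pace and stop on an object; the grip force is fixed at half the most. Time passes only in rows, so rows that repeat a pose let the fingers close. It gives the time, the measured TCP pose, the force, the opening and the grip force at its end, in the units of the state.
- get_obs(): the state, without advancing time (a new reading comes with each control period).
- camera(name): name is "scene" or "top" or "wrist"; returns a dict with "img" (480x640x3 uint8, red, green, blue), "depth" (480x640 float32, mm along the optical axis (not along the pixel's ray), 0 where there is no reading), "vfov" (degrees; the focal length in pixels is half the picture's height over the tangent of half this angle, whatever the lens; pixels are square), "cx", "cy" (the principal point, pixels), "rvec" (rotation vector, rad) and "tvec" (3), from world to camera coordinates, as OpenCV has them. Camera axes: x right, y down, z forward; pixel columns grow to the right and rows downward; lengths in mm; the calibration is good to about 2 mm. A picture is of the moment at which its call begins.
- finish_job(): hands the job in; it is judged then, once.
Trained networks look in a picture, given as the dict that the camera call returned (one of the last four; its "shot" number tells which), for a name from the list of things; names that differ only in an ending like _2 or _b are one class to them, and where a whole thing is asked for, a point or a joint stands for the part that bears it (a point fixed in the world has none). Each returns a list of dicts, best first, with "score" (0 to 1); they miss things now and then, are a little off and sometimes report something else, mostly with a low value. They report only what shows in the picture. A call takes as long as a camera call. They do not tell look-alikes from the thing itself.
- trace(picture, query): "pixels" (480x640 bool, what is visible of it) and "bbox" ([left, top, width, height] in pixels, round what is visible of it).
The state is a dict: "clock": time; "joints": joint angles; "qvel": joint speeds; "joint_efforts": joint torques, N m; "eef_pos": TCP position; "tcp_rot": TCP orientation; "contact_force": force on the tool from outside, world axes, zero at the start; "wrist_torque": the same for the moment, N m; "gripper_width": finger opening in mm; "finger_force": force on a finger pad.
Only numpy, scipy, OpenCV 4.12 (cv2) and the standard library are available. Lean on these libraries where they do the work, as an engineer would, in place of code of your own. Each camera call takes 0.05 s, during which the arm holds its last target. There are 200 camera calls.

TASK

The yellow steel bookend that closes the row of envelope cartons has fallen on its face in front of the row. Push its raised foot over, away from the cartons, so that the bookend stands upright again on its foot, then slide it along the bench until its plate rests flat against the middle of the end of the row. Do it all by pushing with the fingers: the bookend must not be picked up. Leave the cartons standing in their row and leave the other things on the bench where they are.

Things in the scene. Friction and masses are not known exactly. Their poses are not given: they have to be found in the camera images.
- bookend: Yellow L-shaped bookend, loose, about 0.75 kg: a steel plate 120 mm wide, 145 mm long, 4 mm thick, at a right angle to a foot 120 mm wide, 110 mm long, 18 mm thick. Origin: middle of the outer corner edge (heel), on which it tips; it lies on the bench fallen and standing. Own x runs along the heel, y from the heel up the plate, z along the foot. Fallen: z up, y towards the cartons. Standing: y up.
- plate_top (a point): Middle of the free end of the bookend's plate, 145 mm from the heel along own y, on the face that shall meet the cartons (own z = 0; the plate's other side is at z = 4 mm). At the start the plate lies on this face, pointing roughly at the cartons, and the foot stands up 110 mm like a low wall at its far end. Sliding the bookend takes 4 to 10 N.
- foot_end (a point): Middle of the free end of the bookend's foot: own z = 110 mm, y = 9 mm (sole at y = 0, upper side at y = 18 mm). Standing, this end is a low edge 18 mm high and 120 mm wide that looks away from the cartons. The mass centre is about 34 mm from the heel along both y and z, so the bookend drops onto its sole by itself once tipped past about 45 degrees.
- cabinet: Fixed white cabinet with three grey drawers, 300 (x) x 260 (y) x 165 (z) mm, a black mat, order pad and calculator on its top, which backs the row of three cartons. Origin at the centre of its underside on the bench. The cartons stand side by side against its -y side, their 240 mm length along the cabinet's x, centred at its x = 0.
- row_end (a point): Middle of the lower edge of the free end face of the carton row, on the bench, where the heel of the standing bookend belongs; fixed to the cabinet (266.5 mm from its origin along -y), with the cabinet's axes: -y points away from the cartons, x along the end face, which is 240 mm wide and 115 mm high.
- carton_blue: Cardboard envelope carton with a blue lid band, loose, 0.5 kg, 240 (x) x 45 (y) x 115 (z) mm, standing on its long edge in the row; any of the three cartons may be the outermost. Origin at the centre of its underside.
- carton_red: Cardboard envelope carton with a red lid band, loose, 0.5 kg, 240 (x) x 45 (y) x 115 (z) mm, standing on its long edge in the row; any of the three cartons may be the outermost. Origin at the centre of its underside.
- carton_green: Cardboard envelope carton with a green lid band, loose, 0.5 kg, 240 (x) x 45 (y) x 115 (z) mm, standing on its long edge in the row; any of the three cartons may be the outermost. Origin at the centre of its underside.
- toner: Black toner bottle with a blue band, standing, 68 mm across, 192 mm high, loose; origin at the centre of its underside. Leave alone.
- cleaner: White cleaner bottle with a red cap, standing, 60 mm across, 170 mm high, loose; origin at the centre of its underside. Leave alone.
- label_roll: White roll of labels standing on its end, 90 mm across, 60 mm high, loose; origin at the centre of its underside. Leave alone.
- tape: Black desk tape dispenser, 150 (x) x 58 (y) mm, 86 mm high, loose; origin at the centre of its underside. Leave alone.
- stapler: Red and black stapler, 145 (x) x 36 (y) mm, about 52 mm high, loose; origin at the centre of its underside. Leave alone.
There are look-alikes about, which are no part of the job. Several things have the shape of the bookend; the one meant has the colours described above. What is shaped like the carton_red but turquoise is not meant.

How it is judged (in metres and radians):
On the way, in this order (a step that is already met when the one before it is completed fails the run):
1. the bookend stands upright on its foot, heel on the bench (angle between bookend's own y axis and vertical below 0.08 rad and height (world z) of bookend below 0.008 m), for 0.2 s.
2. the standing bookend has been slid up to the row, flat against its end (angle between bookend's own y axis and vertical below 0.08 rad and y of bookend in the frame of row_end between -0.01 and 0.012 m and x of bookend in the frame of row_end between -0.04 and 0.04 m and angle between the x axis of bookend and the x axis of row_end, either way round below 0.12 rad and y of foot_end in the frame of row_end below -0.08 m), for 0.2 s.
At the end, for the whole second after the job is handed in: The bookend stands upright (within 4.5 deg), at rest, foot away from the cartons, its plate within 10 mm of the end face of the row, square to it within 7 deg and within 40 mm of its middle. The cartons still stand (all of step 2 and height (world z) of bookend below 0.008 m and linear speed of bookend below 0.01 m/s and angle between each of carton_blue, carton_red, carton_green's own z axis and vertical below 0.08 rad); the robot touches nothing.
It fails at once if the bookend is picked up (its heel is more than 25 mm above the bench) (height (world z) of bookend above 0.025 m).
It fails at once if the bookend is tipped over sideways (angle between bookend's own x axis and vertical below 1.2 rad).
It fails at once if a carton is knocked, lifted or shoved more than 20 mm (distance of any of carton_blue, carton_red, carton_green from where it was at the start of the episode above 0.02 m or angle between any of carton_blue, carton_red, carton_green's own z axis and vertical above 0.35 rad).
It fails at once if another thing on the bench is moved more than 20 mm or knocked over (distance of any of toner, cleaner, label_roll, tape, stapler from where it was at the start of the episode above 0.02 m or angle between any of toner, cleaner, label_roll, tape, stapler's own z axis and vertical above 0.35 rad).
It also fails if it takes over 54 s, if anything falls off the work surface, if the arm or the gripper's body presses on something with over 40 N, if the wrist force passes 120 N, or if a joint passes its speed limit or range.

## Working session

There is one attempt and no reset: what is moved stays moved. The work goes in short steps, Python scripts to look and compute and a tool call to move; the robot and the scene stay as the last step left them, time stands still between calls to the robot, and variables do not carry over. Pictures are saved under pics/ and viewed, at most 10 in all, crops included, and the job is handed in when it is done.

Besides the shell and the picture viewer there is one more tool, called after "Emit:" in YAML: its name, and indented under it one key for each argument. play_rows: Moves the arm, as the interface text tells. Its arguments: {"type":"object","properties":{"claw":{"type":"array","items":{"type":"number"}},"linear":{"type":"array","items":{"type":"array","items":{"type":"number"}}},"twist":{"type":"array","items":{"type":"number"}}},"required":["claw","linear","twist"]}

```bash
mkdir -p pics; cat > h.py <<'E'
import numpy as np, cv2
from station import get_obs, camera, finish_job, trace
def cloud(c):
    f=240/np.tan(np.radians(c['vfov'])/2); d=c['depth'].astype(float)
    v,u=np.mgrid[0:480,0:640]
    P=np.stack([(u-c['cx'])/f*d,(v-c['cy'])/f*d,d],-1)
    R=cv2.Rodrigues(np.array(c['rvec'],float))[0]
    W=(P-np.array(c['tvec'],float).ravel())@R
    W[d<=0]=np.nan
    return W
def save(c,n): cv2.imwrite('pics/'+n+'.png',c['img'][:,:,::-1])
E
python3 - <<'E'
from h import *
o=get_obs(); print(o['clock'],o['eef_pos'],o['tcp_rot'],o['gripper_width'])
for n in('scene','top'):
    c=camera(n); save(c,n+'0'); W=cloud(c)
    for q in('bookend','cabinet','carton_red','toner','cleaner','label_roll','tape','stapler'):
        for r in trace(c,q)[:4]:
            p=W[r['pixels']]; p=p[~np.isnan(p[:,0])]
            if len(p): print(n,q,round(r['score'],2),r['bbox'],np.percentile(p,[2,50,98],axis=0).round().tolist(),np.median(c['img'][r['pixels']],0))
E
```

```text
0.0 [249.93214941 626.25822057 237.39433377] [[-9.28747256e-01  3.70712376e-01 -9.32471996e-04]
 [ 3.70713530e-01  9.28745076e-01 -2.01548951e-03]
 [ 1.18861869e-04 -2.21756034e-03 -9.99997534e-01]] 88.37631171681173
scene bookend 0.78 [299.0, 236.9, 63.8, 74.9] [[477.0, 65.0, -2.0], [542.0, 111.0, 7.0], [605.0, 207.0, 113.0]] [236. 194.  77.]
scene bookend 0.75 [220.9, 275.5, 58.3, 58.7] [[712.0, -2.0, -2.0], [773.0, 125.0, 11.0], [831.0, 144.0, 113.0]] [ 70. 164.  84.]
scene cabinet 0.98 [331.6, 315.8, 172.9, 164.2] [[387.0, 420.0, 10.0], [594.0, 561.0, 171.0], [721.0, 675.0, 186.0]] [119. 119. 123.]
scene carton_red 0.66 [321.6, 303.1, 91.1, 69.1] [[454.0, 325.0, 35.0], [585.0, 347.0, 115.0], [687.0, 368.0, 122.0]] [198. 152. 102.]
scene carton_red 0.58 [401.8, 237.9, 83.1, 73.4] [[170.0, 278.0, 4.0], [301.0, 316.0, 109.0], [406.0, 325.0, 121.0]] [ 68. 116. 105.]
scene toner 0.71 [276.8, 130.5, 24.3, 53.7] [[410.0, -274.0, 8.0], [445.0, -237.0, 126.0], [466.0, -223.0, 196.0]] [26. 39. 42.]
scene cleaner 0.63 [190.2, 150.1, 22.0, 42.4] [[658.0, -392.0, 1.0], [691.0, -359.0, 89.0], 
[... 1036 characters left out ...]
91.0, 113.0], [396.0, 322.0, 120.0]] [ 89. 157. 146.]
top toner 0.69 [418.0, 259.1, 42.5, 42.3] [[395.0, -280.0, 13.0], [421.0, -245.0, 170.0], [454.0, -226.0, 194.0]] [45. 51. 64.]
top cleaner 0.93 [464.3, 169.2, 37.7, 30.7] [[652.0, -397.0, 11.0], [670.0, -366.0, 109.0], [703.0, -348.0, 171.0]] [136. 115. 107.]
top label_roll 0.7 [401.3, 147.5, 37.4, 37.3] [[689.0, -266.0, 1.0], [729.0, -224.0, 57.0], [774.0, -181.0, 64.0]] [221. 215. 196.]
top tape 0.64 [489.2, 224.2, 43.0, 57.5] [[445.0, -496.0, 6.0], [516.0, -450.0, 38.0], [585.0, -415.0, 86.0]] [42. 39. 39.]
top stapler 0.79 [428.9, 202.5, 18.0, 55.9] [[503.0, -295.0, 6.0], [570.0, -272.0, 43.0], [634.0, -255.0, 52.0]] [199.  59.  53.]
```

View pics/top0.png

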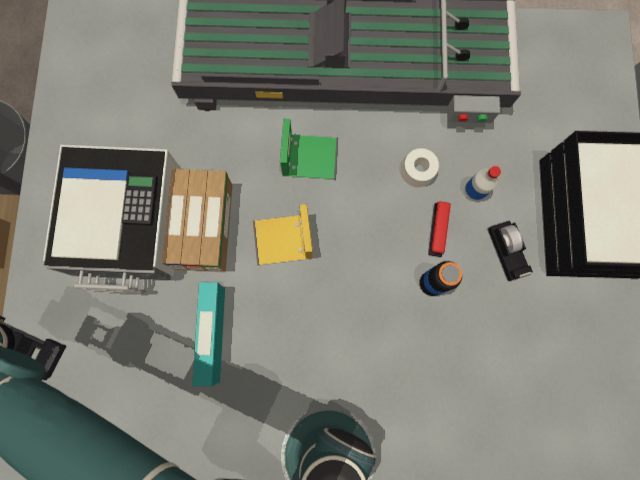

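View pics/scene0.png

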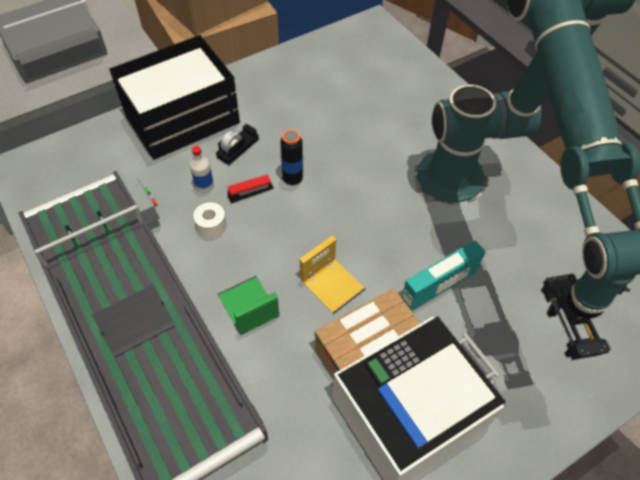

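```bash
python3 - <<'E'
from h import *
def rect(P): 
    r=cv2.minAreaRect(P[:,:2].astype(np.float32)); return np.round(r[0],1),np.round(r[1],1),round(r[2],2)
for n in('top','scene'):
    c=camera(n); W=cloud(c)
    hsv=cv2.cvtColor(c['img'],cv2.COLOR_RGB2HSV)
    for r in trace(c,'bookend')[:3]:
        p=W[r['pixels']]; m=np.median(c['img'][r['pixels']],0); p=p[~np.isnan(p[:,0])]
        if not(m[0]>180 and m[2]<130): continue
        f=p[(p[:,2]>100)&(p[:,2]<125)]; l=p[(p[:,2]<12)&(p[:,2]>-8)]
        print(n,'top edge',len(f),rect(f),f.mean(0),'plate',len(l),rect(l))
        print(cv2.boxPoints(cv2.minAreaRect(l[:,:2].astype(np.float32))).round())
    ok=(W[...,2]>108)&(W[...,2]<122)&(W[...,0]>420)&(W[...,0]<700)&(W[...,1]>280)&(W[...,1]<420)
    p=W[ok]; print('cartons',len(p),rect(p)); print(cv2.boxPoints(cv2.minAreaRect(p[:,:2].astype(np.float32))).round())
    ok=(W[...,2]>158)&(W[...,2]<172)&(W[...,0]>360)&(W[...,0]<740)&(W[...,1]>380)&(W[...,1]<700)
    p=W[ok]; print('cab',rect(p)); print(cv2.boxPoints(cv2.minAreaRect(p[:,:2].astype(np.float32))).round())
E
```

```text
top top edge 319 (array([541.7,  71.5]), array([117.1,  18.2]), 8.93) [537.82080242  71.10410845 109.18344677] plate 2077 (array([533., 144.]), array([121.2, 128. ]), 8.67)
[[463. 198.]
 [483.  72.]
 [603.  90.]
 [583. 216.]]
cartons 5288 (array([557.7, 347.4]), array([138.9, 278.1]), 88.76)
[[417. 281.]
 [695. 275.]
 [698. 414.]
 [420. 420.]]
cab (array([569. , 544.5]), array([263.4, 300.8]), 89.13)
[[417. 415.]
 [717. 411.]
 [721. 674.]
 [421. 679.]]
scene top edge 306 (array([546.5,  72. ]), array([125.1,  23.7]), 9.06) [549.41919156  74.39674393 109.14159159] plate 1744 (array([537. , 103.8]), array([226.9, 140.8]), 87.89)
[[462.  -7.]
 [603. -12.]
 [612. 215.]
 [471. 220.]]
cartons 4053 (array([566.7, 340.1]), array([120.2, 243.1]), 89.82)
[[445. 280.]
 [688. 280.]
 [688. 400.]
 [445. 401.]]
cab (array([572. , 544.5]), array([262. , 299.5]), 88.97)
[[420. 416.]
 [719. 411.]
 [724. 673.]
 [425. 678.]]
```

The top view shows the yellow bookend at pixel (283,235), lying with its foot edge on the right at (306,231). The row is at (200,218) and the turquoise decoy at (208,333). The scene view agrees. I measure the heel at about (545,62), the bookend's x axis at 8.8° and row_end at about (566,279).

Emit:
play_rows:
  claw: [0.7, 0.7, 0.7, 0.7, 0.7, 0.7, 0.7, 0.7, 0.7, 0.7, 0.7, 0.7]
  linear:
    - [-46.2, -38.1, 0]
    - [-46.2, -38.1, 0]
    - [-46.2, -38.1, 0]
    - [-46.2, -38.1, 0]
    - [-46.2, -38.1, 0]
    - [-46.2, -38.1, 0]
    - [-46.2, -38.1, 0]
    - [-46.2, -38.1, 0]
    - [-46.2, -38.1, 0]
    - [-46.2, -38.1, 0]
    - [-46.2, -38.1, 0]
    - [-46.2, -38.1, 0]
  twist: [5, 10, 15, 20, 25, 30, 35, 40, 45, 50, 55, 59.4]

```text
clock: 2.6
eef_pos: [538.4, 100.9, 238.7]
tcp_rot: [[-0.149, 0.989, -0.0], [0.989, 0.149, 0.0], [0.0, -0.0, -1.0]]
contact_force: [-0.3, 0.1, 0.2]
gripper_width: 61.6
finger_force: 0.0
```

Emit:
play_rows:
  claw: [0.7, 0.7, 0.7, 0.7, 0.7, 0.7]
  linear:
    - [0, 0, 5]
    - [0, 0, 10]
    - [0, 0, 14]
    - [0, 0, 15]
    - [0, 0, 15]
    - [0, 0, 15]
  twist: [0, 0, 0, 0, 0, 0]

```text
clock: 3.35
eef_pos: [539.9, 102.1, 90.9]
tcp_rot: [[-0.154, 0.988, 0.004], [0.988, 0.154, 0.001], [-0.0, 0.004, -1.0]]
contact_force: [0.9, -1.1, 0.9]
gripper_width: 61.8
finger_force: 0.0
```

```bash
python3 - <<'E'
from h import *
o=get_obs(); print(o['eef_pos'],o['contact_force'])
c=camera('scene'); cv2.imwrite('pics/s1.png',cv2.resize(c['img'][150:390,200:520,::-1],None,fx=2,fy=2))
E
```

```text
[539.91435222 102.06118562  90.91101025] [ 0.8726523  -1.14036805  0.87523238]
```

View pics/s1.png

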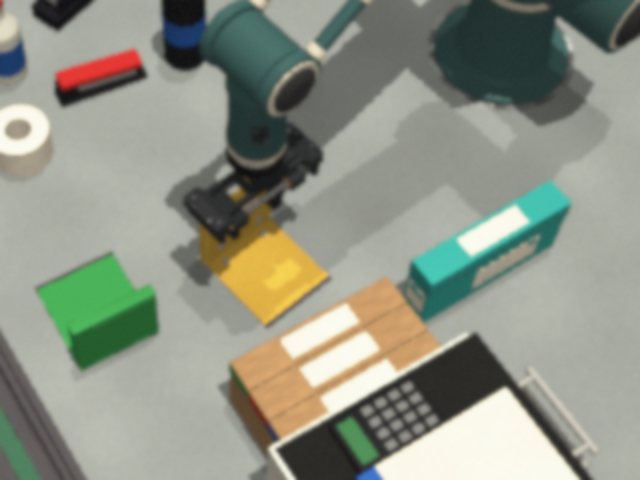

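Emit:
play_rows:
  claw: [0.7, 0.7, 0.7, 0.7, 0.7, 0.7, 0.7, 0.7]
  linear:
    - [-0.6, 0, 0]
    - [-1.2, 0, 0]
    - [-1.8, 0, 0]
    - [-2.4, 0, 0]
    - [-3.1, 0, 0]
    - [-3.9, 0, 0.2]
    - [-4.7, 0, 0.4]
    - [-5.5, 0, 0.6]
  twist: [0, 0, 0, 0, 0, 0, 0, 0]

```text
clock: 4.4
eef_pos: [546.5, 46.6, 82.4]
tcp_rot: [[-0.154, 0.988, -0.0], [0.988, 0.154, -0.0], [-0.0, -0.0, -1.0]]
contact_force: [0.9, 0.5, 1.1]
gripper_width: 61.7
finger_force: 0.7
```

```bash
python3 - <<'E'
from h import *
c=camera('scene'); cv2.imwrite('pics/s2.png',cv2.resize(c['img'][150:390,200:520,::-1],None,fx=2,fy=2))
E
```

```text
(no output)
```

View pics/s2.png

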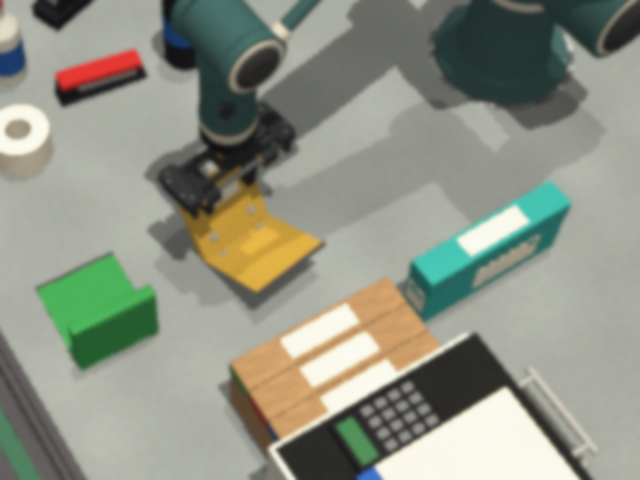

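The bookend is tipping about its heel, with the plate lifting at (270,245). I'll carry on pushing.

Emit:
play_rows:
  claw: [0.7, 0.7, 0.7, 0.7, 0.7, 0.7, 0.7, 0.7, 0.7, 0.7, 0.7, 0.7]
  linear:
    - [-0.8, 0, 0.2]
    - [-1.6, 0, 0.4]
    - [-2.4, 0, 0.7]
    - [-3.2, 0, 1.0]
    - [-3.8, 0, 1.2]
    - [-4.4, 0, 1.4]
    - [-5.0, 0, 1.6]
    - [-5.6, 0, 1.8]
    - [-6.2, 0, 2.0]
    - [-6.6, 0, 2.0]
    - [-6.6, 0, 2.0]
    - [-6.6, 0, 2.0]
  twist: [0, 0, 0, 0, 0, 0, 0, 0, 0, 0, 0, 0]

```text
clock: 5.95
eef_pos: [556.7, -17.8, 62.8]
tcp_rot: [[-0.154, 0.988, 0.0], [0.988, 0.154, 0.0], [0.0, 0.0, -1.0]]
contact_force: [0.5, 0.3, 0.4]
gripper_width: 61.8
finger_force: 0.0
```

```bash
python3 - <<'E'
from h import *
c=camera('scene'); cv2.imwrite('pics/s3.png',cv2.resize(c['img'][150:390,200:520,::-1],None,fx=2,fy=2))
E
```

```text
(no output)
```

View pics/s3.png

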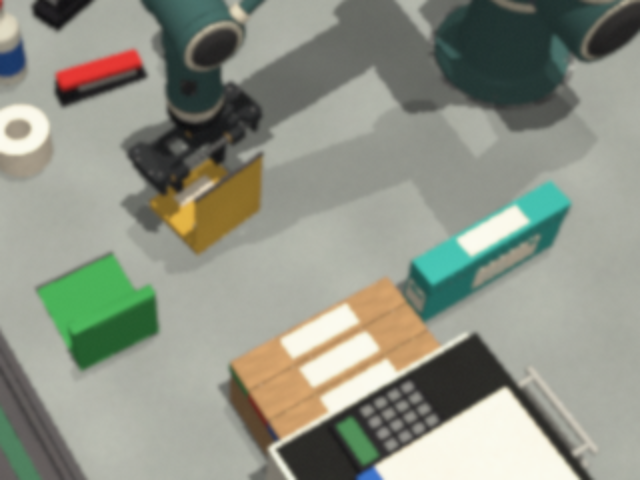

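The bookend is standing: the plate is upright at (230,205) and the foot is under the fingers. Next I'll back off behind the foot and measure.

Emit:
play_rows:
  claw: [0.7, 0.7, 0.7, 0.7, 0.7]
  linear:
    - [-2, 0, 0]
    - [-4, 0, 0]
    - [-6, 0, 0]
    - [-7, 0, 0]
    - [-7, 0, 0]
  twist: [0, 0, 0, 0, 0]

```text
clock: 6.62
eef_pos: [567.5, -88.1, 62.7]
tcp_rot: [[-0.152, 0.988, -0.0], [0.988, 0.152, 0.0], [0.0, -0.0, -1.0]]
contact_force: [-0.0, 0.7, 0.5]
gripper_width: 61.9
finger_force: 0.0
```

```bash
cat > m.py <<'E'
from h import *
import sys
o=get_obs(); print(o['clock'],o['eef_pos'],o['tcp_rot'][:,0])
for n in('scene','top'):
    c=camera(n); W=cloud(c)
    hsv=cv2.cvtColor(c['img'],cv2.COLOR_RGB2HSV)
    y=(hsv[...,0]>17)&(hsv[...,0]<30)&(hsv[...,1]>110)&(W[...,0]>430)&(W[...,0]<680)&(W[...,1]>-120)&(W[...,1]<290)&(W[...,2]>-5)&(W[...,2]<155)
    p=W[y]
    def rect(P):
        r=cv2.minAreaRect(P[:,:2].astype(np.float32)); return np.round(r[0],1),np.round(r[1],1),round(r[2],2)
    for nm,a,b in(('plate top',135,152),('plate',35,152),('foot',8,28)):
        q=p[(p[:,2]>a)&(p[:,2]<b)]
        if len(q)>20: print(n,nm,len(q),rect(q),np.percentile(q,[2,98],axis=0).round(1).tolist())
    q=p[(p[:,2]>40)&(p[:,2]<130)]
    if len(q)>50 and n=='scene':
        A=np.polyfit(q[:,0],q[:,1],1); print('plate face angle',np.degrees(np.arctan(A[0])),'y at mean x',q[:,0].mean(),np.polyval(A,q[:,0].mean()))
        B=np.linalg.lstsq(np.c_[q[:,0],q[:,2],np.ones(len(q))],q[:,1],rcond=None)[0]; print('lean deg',np.degrees(np.arctan(B[1])),B)
    ok=(W[...,2]>108)&(W[...,2]<122)&(W[...,0]>430)&(W[...,0]<700)&(W[...,1]>(270 if n=='scene' else 325))&(W[...,1]<410)&(~y)
    print(n,'cartons',rect(W[ok]))
E
python3 m.py
```

```text
6.625 [567.4960435  -88.13090321  62.66413004] [-1.51742878e-01  9.88419994e-01  1.18600489e-04]
scene plate top 50 (array([584.3,  33.4]), array([ 83.3, 164.8]), 52.56) [[497.8, 48.5, 135.2], [607.0, 68.7, 147.0]]
scene plate 690 (array([582.8,  34.4]), array([ 89.2, 165.2]), 54.68) [[495.4, 48.6, 37.6], [607.4, 68.1, 141.6]]
scene foot 636 (array([557.4,   5.4]), array([122.1, 115. ]), 8.42) [[502.1, -52.3, 9.6], [620.0, 65.3, 26.9]]
plate face angle 8.628186100498015 y at mean x 552.686854045873 58.695122659114304
lean deg 0.20486743819050732 [ 1.51712589e-01  3.57562656e-03 -2.54619001e+01]
scene cartons (array([567.7, 337.9]), array([123.3, 243. ]), 89.05)
top plate 113 (array([554.8, 162.9]), array([240.8, 233.2]), 87.0) [[447.7, 46.2, 51.5], [670.7, 282.4, 144.9]]
top foot 1215 (array([553.6,   2.5]), array([124.4,  99.5]), 5.74) [[493.2, -35.7, 11.3], [613.0, 51.1, 23.1]]
top cartons (array([564.6, 367.5]), array([ 85. , 242.4]), 89.97)
```

Emit:
play_rows:
  claw: [0.7, 0.7, 0.7, 0.7, 0.7, 0.7, 0.7, 0.7]
  linear:
    - [0, 0, 2]
    - [0, 0, 4]
    - [0, 0, 5.4]
    - [0, 0, 5.4]
    - [0.8, 0, 5.4]
    - [1.6, 0, 5.4]
    - [2.4, 0, 5.4]
    - [2.4, 0, 5.4]
  twist: [0, 0, 0, 0, 0, 0, 0, 0]

```text
clock: 7.72
eef_pos: [564.0, -62.5, 9.2]
tcp_rot: [[-0.155, 0.988, 0.001], [0.988, 0.155, -0.0], [-0.0, 0.001, -1.0]]
contact_force: [0.1, -0.2, 1.3]
gripper_width: 61.4
finger_force: 0.0
```

Emit:
play_rows:
  claw: [0.7, 0.7, 0.7, 0.7, 0.7, 0.7, 0.7, 0.7, 0.7, 0.7, 0.7, 0.7]
  linear:
    - [0.5, 0.08, 0]
    - [1.0, 0.16, 0]
    - [1.8, 0.28, 0]
    - [2.8, 0.44, 0]
    - [3.9, 0.6, 0]
    - [5.0, 0.78, 0]
    - [6.1, 0.95, 0]
    - [7.2, 1.13, 0]
    - [8.2, 1.28, 0]
    - [9.1, 1.42, 0]
    - [9.8, 1.53, 0]
    - [10.2, 1.6, 0]
  twist: [0, 0, 0, 0.7, 1.4, 2.1, 2.8, 3.5, 4.2, 4.8, 5.4, 5.8]

```text
clock: 9.22
eef_pos: [564.0, 39.7, 9.1]
tcp_rot: [[-0.053, 0.999, -0.0], [0.999, 0.053, -0.001], [-0.001, -0.0, -1.0]]
contact_force: [-0.7, -6.7, 4.1]
gripper_width: 61.7
finger_force: 3.0
```

```bash
python3 m.py
```

```text
9.225 [563.95622205  39.65965519   9.09760809] [-0.0534618   0.99856928 -0.00110625]
scene plate top 65 (array([563.9, 159.8]), array([115.7,   8.5]), 2.17) [[510.3, 156.2, 135.7], [620.5, 165.3, 151.1]]
scene plate 722 (array([546.5, 120.7]), array([139. , 108.7]), 68.44) [[506.1, 155.4, 36.6], [619.9, 165.2, 144.1]]
scene foot 691 (array([563.9, 105. ]), array([122.1, 117.6]), 2.88) [[507.5, 50.6, 9.6], [624.2, 163.3, 26.7]]
plate face angle 2.913138342786974 y at mean x 564.1942715837558 160.3149121756023
lean deg -0.2764893953686486 [ 5.08849215e-02 -4.82568775e-03  1.32026876e+02]
scene cartons (array([567.3, 338.7]), array([123.4, 242.3]), 89.02)
top plate 188 (array([557.2, 216.8]), array([132. , 232.7]), 87.0) [[456.2, 154.1, 35.7], [667.0, 280.2, 116.3]]
top foot 583 (array([559.1, 119.7]), array([117.8,  76. ]), 2.51) [[501.1, 117.9, 11.9], [615.5, 157.1, 23.5]]
top cartons (array([564.2, 367.5]), array([242.5,  84.9]), 0.01)
```

Emit:
play_rows:
  claw: [0.7, 0.7, 0.7, 0.7, 0.7, 0.7, 0.7, 0.7, 0.7, 0.7, 0.7, 0.7]
  linear:
    - [0.5, 0.03, 0]
    - [1.3, 0.06, 0]
    - [2.4, 0.1, 0]
    - [3.5, 0.15, 0]
    - [4.6, 0.2, 0]
    - [5.7, 0.25, 0]
    - [6.8, 0.3, 0]
    - [7.9, 0.35, 0]
    - [8.9, 0.4, 0]
    - [9.7, 0.43, 0]
    - [10.3, 0.45, 0]
    - [10.7, 0.46, 0]
  twist: [0, 0.4, 0.8, 1.2, 1.6, 2.0, 2.4, 2.8, 3.2, 3.5, 3.8, 4.0]

```text
clock: 10.82
eef_pos: [562.8, 146.6, 9.0]
tcp_rot: [[0.017, 1.0, -0.0], [1.0, -0.017, -0.001], [-0.001, -0.0, -1.0]]
contact_force: [-0.1, -6.4, 5.5]
gripper_width: 61.9
finger_force: 3.3
```

```bash
python3 m.py; python3 - <<'E'
from h import *
c=camera('top'); cv2.imwrite('pics/t4.png',cv2.resize(c['img'][140:320,140:340,::-1],None,fx=3,fy=3))
E
```

```text
10.825 [562.78694577 146.57029868   8.97370492] [ 0.01654482  0.99986256 -0.00106052]
scene plate top 69 (array([570.3, 266.3]), array([  9.2, 116.9]), 88.7) [[517.1, 261.6, 135.1], [627.6, 270.2, 151.0]]
scene plate 397 (array([575.1, 270.8]), array([ 19.8, 129.8]), 89.89) [[513.1, 263.0, 87.6], [627.2, 277.1, 147.3]]
scene foot 668 (array([567., 196.]), array([123. ,  85.6]), 1.11) [[509.6, 157.3, 10.8], [626.3, 232.5, 25.5]]
plate face angle -0.3737559705737386 y at mean x 572.1598282085178 267.36361912156013
lean deg 1.8104887068759312 [-7.14842240e-03  3.16095104e-02  2.68032358e+02]
scene cartons (array([566.7, 338.7]), array([123.4, 243.7]), 89.2)
top plate 380 (array([560.2, 271.8]), array([ 21.6, 234. ]), 87.3) [[465.2, 262.3, 36.6], [656.7, 280.1, 132.8]]
top foot 278 (array([579.6, 234.8]), array([146.9,  71.7]), 5.0) [[505.2, 201.4, 11.0], [609.4, 264.8, 27.1]]
top cartons (array([564. , 367.5]), array([ 84.9, 241.3]), 90.0)
```

View pics/t4.png

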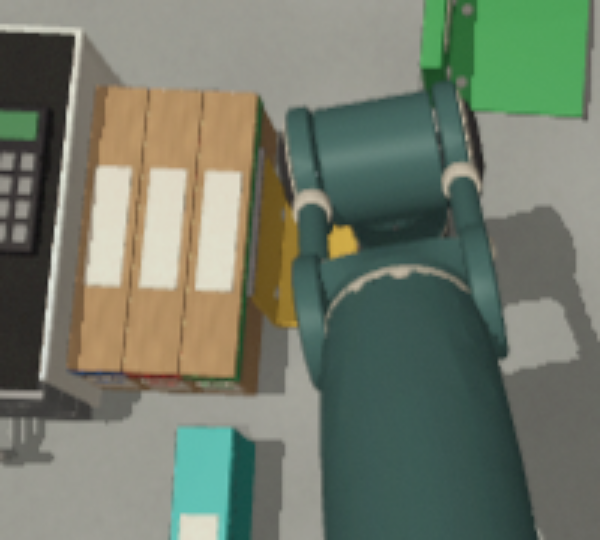

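The plate is about 11 mm from the row, square and centred, at crop pixel (265,250). I'll creep in and watch the force.

Emit:
play_rows:
  claw: [0.7, 0.7, 0.7, 0.7, 0.7, 0.7]
  linear:
    - [0.3, 0, 0]
    - [0.5, 0, 0]
    - [0.7, 0, 0]
    - [0.8, 0, 0]
    - [0.9, 0, 0]
    - [0.9, 0, 0]
  twist: [0, 0, 0, 0, 0, 0]

```text
clock: 11.72
eef_pos: [563.0, 155.5, 8.8]
tcp_rot: [[0.017, 1.0, -0.0], [1.0, -0.017, -0.001], [-0.001, -0.0, -1.0]]
contact_force: [-0.4, -6.3, 4.2]
gripper_width: 61.5
finger_force: 2.9
```

Emit:
play_rows:
  claw: [0.7, 0.7]
  linear:
    - [0.1, 0, 0]
    - [0.15, 0, 0]
  twist: [0, 0]

```text
clock: 11.98
eef_pos: [563.0, 156.8, 8.8]
tcp_rot: [[0.017, 1.0, -0.0], [1.0, -0.017, -0.001], [-0.001, -0.0, -1.0]]
contact_force: [-0.2, -6.4, 4.4]
gripper_width: 61.3
finger_force: 3.2
```

Emit:
play_rows:
  claw: [0.7, 0.7]
  linear:
    - [0.1, 0, 0]
    - [0.1, 0, 0]
  twist: [0, 0]

```text
clock: 12.22
eef_pos: [562.9, 157.5, 8.8]
tcp_rot: [[0.017, 1.0, -0.0], [1.0, -0.017, -0.001], [-0.001, -0.0, -1.0]]
contact_force: [-0.6, -8.3, 4.6]
gripper_width: 61.8
finger_force: 3.9
```

```bash
python3 m.py | grep -v foot
```

```text
12.225 [562.93632845 157.46146663   8.829649  ] [ 0.01664029  0.99986048 -0.00145969]
scene plate top 67 (array([572.1, 275.8]), array([  9.2, 113.5]), 89.15) [[519.1, 271.8, 135.2], [627.9, 280.6, 150.4]]
scene plate 221 (array([578.6, 275.7]), array([  9.7, 140.8]), 88.3) [[514.3, 272.4, 112.1], [628.6, 280.6, 148.0]]
plate face angle -0.738364102930839 y at mean x 572.7520309340665 277.8435112360304
lean deg 2.0425077153710474 [-1.25739259e-02  3.56635932e-02  2.80746456e+02]
scene cartons (array([567.4, 338.9]), array([122.5, 243.2]), 89.4)
top plate 379 (array([559.9, 277.3]), array([ 11.6, 231.7]), 87.07) [[461.4, 273.1, 37.0], [650.6, 280.5, 134.6]]
top cartons (array([564.1, 367.5]), array([242.6,  84.9]), 0.01)
```

Emit:
play_rows:
  claw: [0.7, 0.7]
  linear:
    - [0.1, 0, 0]
    - [0.1, 0, 0]
  twist: [0, 0]

```text
clock: 12.58
eef_pos: [563.0, 158.0, 8.8]
tcp_rot: [[0.016, 1.0, -0.0], [1.0, -0.016, -0.002], [-0.002, -0.0, -1.0]]
contact_force: [0.7, -8.2, 5.7]
gripper_width: 61.9
finger_force: 4.8
```

Emit:
play_rows:
  claw: [0.7, 0.7]
  linear:
    - [0.1, 0, 0]
    - [0.1, 0, 0]
  twist: [0, 0]

```text
clock: 12.82
eef_pos: [563.0, 158.3, 8.8]
tcp_rot: [[0.016, 1.0, -0.001], [1.0, -0.016, -0.003], [-0.003, -0.001, -1.0]]
contact_force: [0.1, -13.2, 5.1]
gripper_width: 61.8
finger_force: 6.0
```

The force is up to 13 N and the motion has stalled, so the plate is seated. I'll withdraw and check.

Emit:
play_rows:
  claw: [0.7, 0.7, 0.7, 0.7, 0.7, 0.7, 0.7, 0.7, 0.7, 0.7]
  linear:
    - [-0.5, 0, 0]
    - [-2, 0, 0]
    - [-5, 0, 0]
    - [-8, 0, 0]
    - [-10, 0, -3]
    - [-12, 0, -8]
    - [-14, 0, -13]
    - [-16, 0, -18]
    - [-18, 0, -18]
    - [-18, 0, -18]
  twist: [0, 0, 0, 0, 0, 0, 0, 0, 0, 0]

```text
clock: 14.08
eef_pos: [559.3, -20.5, 188.0]
tcp_rot: [[0.019, 1.0, -0.001], [1.0, -0.019, 0.0], [0.0, -0.001, -1.0]]
contact_force: [0.5, 0.8, -0.1]
gripper_width: 61.6
finger_force: 0.0
```

```bash
python3 m.py; python3 - <<'E'
from h import *
c=camera('top'); cv2.imwrite('pics/t5.png',cv2.resize(c['img'][140:320,140:340,::-1],None,fx=3,fy=3))
E
```

```text
14.075 [559.34447519 -20.46687536 187.99646275] [1.88207082e-02 9.99822800e-01 3.87313780e-04]
scene plate top 64 (array([571.7, 278. ]), array([  8.9, 114.2]), 89.01) [[516.1, 273.2, 135.5], [628.0, 281.8, 150.8]]
scene plate 224 (array([580.6, 277.8]), array([  8.9, 143.6]), 89.01) [[515.3, 273.9, 112.1], [639.3, 281.6, 149.0]]
scene foot 623 (array([566.5, 203.7]), array([123.2,  70.3]), 0.45) [[509.7, 171.1, 10.7], [626.3, 236.7, 25.3]]
plate face angle -0.566916267175971 y at mean x 576.0725658052008 278.6442067983419
lean deg 1.3583328910711423 [-9.68398572e-03  2.37118238e-02  2.81365992e+02]
scene cartons (array([566.8, 338.7]), array([122.1, 243.2]), 89.15)
top plate 372 (array([560.9, 277.7]), array([ 11.2, 233.3]), 87.18) [[476.4, 273.8, 39.1], [650.3, 280.5, 134.5]]
top foot 1593 (array([566.2, 223.4]), array([110. , 126.4]), 89.59) [[505.0, 170.2, 11.4], [620.9, 274.3, 23.6]]
top cartons (array([564.2, 367.5]), array([ 84.9, 242.4]), 90.0)
```

View pics/t5.png

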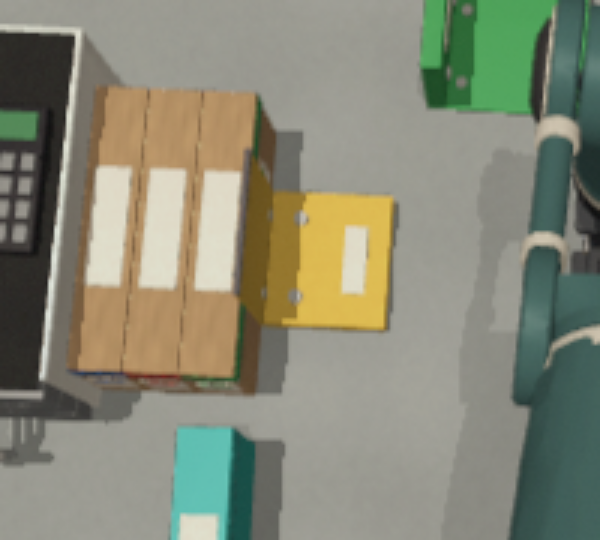

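The top crop shows the bookend upright, its plate flat against the row end at (250,230). Its foot points away at (330,260), and the cartons have not moved.

```bash
python3 -c "
from station import finish_job
print(finish_job())"
```

```text
the job is handed in; nothing more can be done
None
```

I tipped the bookend upright and slid it flat against the row end, at most about 2 mm from where it belongs and square within 1°. The cartons stayed in place, and the job is handed in, though it returned no verdict.

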